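# Close the guard hood, reset the key switch and put its key away

### The arm

A 7-joint arm with a two-finger parallel gripper is mounted at the origin on the work surface. World frame = base frame: x ahead of the robot, y to its left, z up, the work surface at z = 0. Lengths are in m, angles in rad, forces in N, time in s.
With the tool pointing down it reaches from about 0.4 to 0.875 m from the base axis. Payload 19.3 kg.
Tool frame: the origin (TCP) lies at the very end of the fingers, on their centre line; the grasp point (between the pads) lies 19 mm behind it; x points along the fingers, y is the direction in which the jaws open and shut, and the axes are right-handed (so a half turn about x gives the same grasp; the last joint's range is limited). The gripper opens to 85 mm and grips with 20 to 120 N. Pads are 22 mm wide; open, the fingers measure 114 mm over their backs; the gripper's body (76 mm by 85 mm) begins 54 mm behind the grasp point. The pads swing forward as they close: fully open they stand 13 mm farther back than shut.
Start: joints at [1.034, 0.521, -0.036, 1.599, 0.021, 1.021, -0.113], TCP at [0.281, -0.558, 0.231] pointing down, gripper open.
Joint ranges: [-2.91, 2.91], [-0.3, 2.13], [-1.5, 1.42], [0.17, 2.43], [-1.26, 4.41], [0.16, 1.93], [-2.52, 2.52]. Speed limits (rad/s): [1.89, 1.89, 2.39, 2.39, 3.01, 3.01, 3.01].

### API

Orientations are given as [roll, pitch, yaw] about the fixed x, y, z axes, in that order (R = Rz(yaw) Ry(pitch) Rx(roll)).
In Python, from workcell import bot, grab_frame, job_done gives the robot as it stands.
- The arm moves only by the shell command python3 -m pendant 'ROWS' [OPENING] [FORCE]. ROWS is JSON, a list of rows, each a list of 4 numbers: the shift along the tool's x, y, z in mm, then the turn about the tool's x in degrees. A call has 1 to 12 rows; each row shifts and turns the commanded pose from where the row before left it, along the tool's axes as they then stand; what a row does not reach is not made up. A row lasts 1/8 s, in which the tool goes at most 62.5 mm and 10.7 degrees, less where a joint would pass 70% of its speed; a pose out of reach is approached as far as the arm can. A call is refused whole if a number of a shift passes 62.5 or a number of a turn 10.7, either way. A call with a gripper value outside its range is refused whole. OPENING is the opening, from -1 (shut) to 1 (fully open), set as the call begins (- or left out, the last holds). The fingers move at their own pace and stop on an object; FORCE is the grip in N (left out, the last holds). Time passes only in rows, so rows that do not move let the fingers close. It gives the time, the measured TCP pose, the force and the opening at its end, in the units of the state.
- bot.observe(): the state, without advancing time (a new reading comes with each control period).
- grab_frame(name): name is "side" or "top" or "wrist"; returns a dict with "img" (384x512x3 uint8, red, green, blue), "fovy" (degrees; the focal length in pixels is half the picture's height over the tangent of half this angle, whatever the lens; pixels are square), "cx", "cy" (the principal point, pixels), "R" (3x3) and "t" (3): a world point X has camera coordinates R X + t. Camera axes: x right, y down, z forward; pixel columns grow to the right and rows downward; lengths in m; the calibration is good to about 2 mm. A picture is of the moment at which its call begins. There is no depth.
- job_done(): hands the job in, once; it reports no verdict.
The state is a dict: "clock": time; "qpos": joint angles; "qd": joint speeds; "joint_efforts": joint torques, N m; "position": TCP position; "tool_rot": TCP orientation; "force": force on the tool from outside, world axes, zero at the start; "moment": the same for the moment, N m; "grip_width": finger opening in m.
Only numpy, scipy, OpenCV 4.12 (cv2) and the standard library are available. Lean on these libraries where they do the work, as an engineer would, in place of code of your own. Each camera call takes 0.05 s, during which the arm holds its last target.

### The job

Gently lower the hood of the balancing fixture until it is fully shut. Then reset the guard with the red key standing in the yellow key switch: turn it clockwise (seen from above) all the way to its stop, then turn it back, feeling with a light upward pull for the one position where it comes out, and draw it out without forcing it. Put the key down in the blue tray with the hood still shut, leaving the parts and the tool on the bench where they are.

Things in the scene. Friction and masses are not known exactly. Their poses are not given: they have to be found in the camera images.
- fixture: Grey open-topped steel box of a small rotor-balancing fixture, fixed to the bench, 160 mm (x) by 200 mm (y) by 100 mm high, a rotor on supports inside. Origin: centre of its underside; z up; its front faces its -x (towards the robot) and its hood is hinged on its far (+x) top edge.
- hood (a joint): Angle of the hood in rad: 0 shut (flat on the box), at most 1.5 (nearly upright). Starts between 0.9 and 1.35. Stiff hinge: it stays where it is left and takes about 3 N at its free edge to move. The hood is a blue-framed clear panel 160 by 200 mm, 8 mm thick: its inner face holds the hinge line, its outer face (the top when shut) lies 8 mm off.
- hood_hinge (a point): Centre of the hood's hinge line, 100 mm above the bench at the middle of the box's far top edge. The hinge line runs along the fixture's y; shut, the panel runs 160 mm from here along the fixture's -x. These axes turn with the hood.
- hood_lip (a point): Centre of the black lip in the middle of the hood's free edge, 172 mm from the hinge line; the lip is 70 mm long along the edge, sticks out 25 mm beyond the panel and is 10 mm thick.
- lock: Yellow key-switch box fixed to the bench, 110 by 110 by 45 mm high, with a dark round barrel in the middle of its top, 52 mm across, its top face 71 mm above the bench. Two low lamps (6 mm) at two corners of the box's top. Origin: centre of the underside; z up, along the barrel's axis. At the start the key's x axis lies along the lock's x.
- plug (a joint): Angle of the turning plug inside the barrel in rad, moved by the key: 0 at the start, grows clockwise seen from above, hard stop at 1.7. Light friction (0.06 N m); it stays where it is left. The key has about 0.09 rad of play in it either way.
- lock_face (a point): Centre of the barrel's top face. Just below it a fixed slotted plate, out of sight, lets the key out at one position only, different each time: somewhere between 0.4 and 1.3 rad of the plug's angle, with 0.15 to 0.25 rad of leeway either way. Anywhere else the key rises 1.5 mm and then catches.
- key: The key: loose, about 60 g, 62 mm long, upright in the lock at the start. Brass cross-bit 24 mm (key's x) by 6 mm, 9.5 mm high; shank 9 mm; steel dust disc 37 mm across, 20 to 23 mm up; red bow on top. Origin: centre of the bit's underside, 52 mm above the lock's origin when in; z up to the bow. Clear of the barrel once raised 19 mm. Never load it against the lock with more than 100 N (about 1 N m of twist).
- key_bow (a point): Centre of the key's red bow: a plate 34 mm wide (key's x), 10 mm thick (key's y) and 34 mm high (28 to 62 mm above the key's origin), 45 mm above the key's origin. Grip it across its 10 mm.
- tray: Blue plastic tray fixed to the bench, 130 by 130 mm outside, walls 4 mm thick and 22 mm high, floor 4 mm thick. Origin: centre of the underside; z up.
- ring_black: Bystander: black adaptor ring lying on the bench, 84 mm across, 18 mm high. Leave it.
- adaptor: Bystander: small turned aluminium adaptor, 44 mm across at the foot, 34 mm high. Leave it.
- driver: Bystander: screwdriver with an orange handle lying on the bench. Leave it.
Not all that is in view belongs to the job. Leave any purple look-alike of the key alone.

How it is judged:
By the outcome, as a careful person would: the job done as asked, in the order asked, and still so for the second after the job is handed in, with the robot touching nothing.
It also fails if it takes over 72 s, if anything falls off the work surface, if the arm or the gripper's body presses on something with over 40 N, if the wrist force passes 120 N, or if a joint passes its speed limit or range.

## Working session

There is one attempt and no reset: what is moved stays moved. The work goes in short steps, Python scripts to look and compute and a shell command to move; the robot and the scene stay as the last step left them, time stands still between calls to the robot, and variables do not carry over. Pictures are saved under pics/ and viewed, and the job is handed in when it is done.

```bash
ls; mkdir -p pics; python3 - <<'E'
from workcell import bot, grab_frame
import cv2,numpy as np
print(bot.observe())
for n in ["side","top","wrist"]:
    f=grab_frame(n); cv2.imwrite(f"pics/{n}0.png",cv2.cvtColor(f["img"],cv2.COLOR_RGB2BGR))
    print(n,f["fovy"],f["cx"],f["cy"],np.round(f["R"],4).tolist(),np.round(f["t"],4).tolist(), np.round(-np.array(f["R"]).T@f["t"],3))
E
```

```text
pics
{'clock': 0.0, 'qpos': array([ 1.03377245,  0.52199342, -0.03631743,  1.59995611,  0.02118408,
        1.0211137 , -0.11281946]), 'qd': array([ 1.95553492e-03,  4.51509855e-04, -5.03206665e-05, -9.66136527e-04,
        7.62259539e-04,  1.68149966e-04, -4.29915320e-04]), 'joint_efforts': array([-3.01493848e-03, -9.27135587e+01,  1.97840519e+00, -3.69940174e+01,
        1.76974945e-02,  8.25312920e-03, -4.16016746e-05]), 'position': array([ 0.28110806, -0.55786123,  0.23075726]), 'tool_rot': array([-1.50783849,  1.56971012,  2.1005307 ]), 'force': array([ 0.02772245, -0.05661097,  0.06239803]), 'moment': array([-0.04151393,  0.02508548, -0.07635905]), 'grip_width': 0.0853634288256067}
side 48.62325337766953 259.72166375337275 197.5711198777429 [[-0.9574, -0.2885, -0.0131], [-0.1575, 0.5597, -0.8136], [0.2421, -0.7769, -0.5813]] [0.544, 0.1754, 1.0597] [0.292 0.882 0.766]
top 43.65804943387317 256.67054633588407 193.0506943764934 [[-0.002, -0.9997, -0.0256], [-0.9852, 0.0063, -0.1711], [0.1712, 0.0249, -0.9849]] [-0.0303, 0.5949, 1.0625] [ 0.404 -0.06   1.147]
wrist 60.06334774035609 253.3762083992057 189.37883110064303 [[0.449, -0.8935, -0.0008], [-0.8589, -0.4318, 0.2755], [-0.2465, -0.123, -0.9613]] [-0.6259, -0.035, 0.3783] [ 0.344 -0.528  0.373]
```

View pics/top0.png

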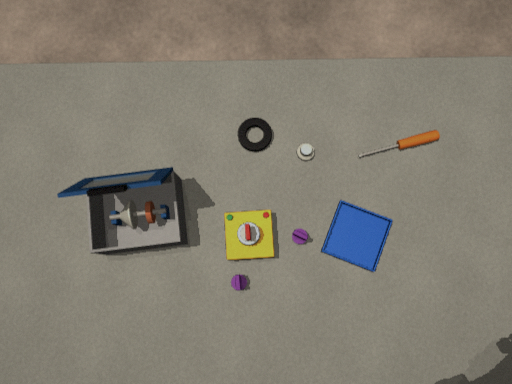

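View pics/side0.png

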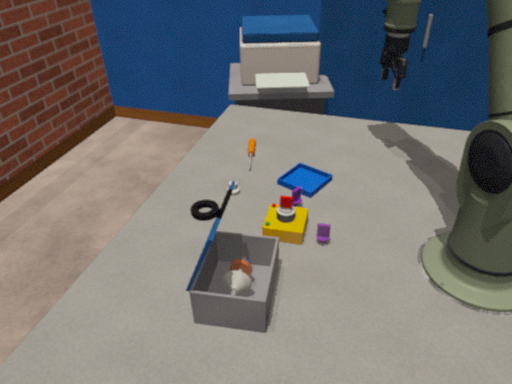

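View pics/wrist0.png

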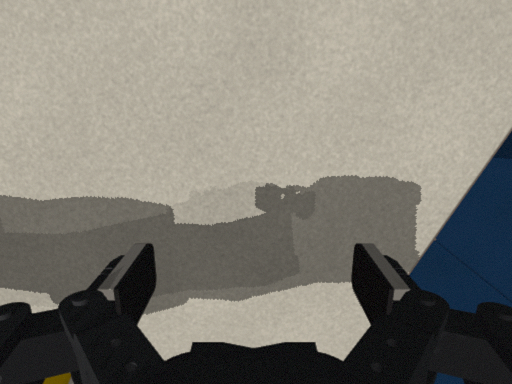

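```bash
cat > h.py <<'E'
from workcell import bot, grab_frame
import cv2,numpy as np
from scipy.spatial.transform import Rotation as Ro
def f_of(f): return f["img"].shape[0]/2/np.tan(np.radians(f["fovy"])/2)
def ray(f,u,v,z):
    F=f_of(f);R=np.array(f["R"]);c=-R.T@f["t"]
    d=R.T@np.array([(u-f["cx"])/F,(v-f["cy"])/F,1]); return c+d*(z-c[2])/d[2]
def proj(f,X):
    F=f_of(f);p=np.array(f["R"])@X+f["t"]; return np.array([f["cx"]+F*p[0]/p[2],f["cy"]+F*p[1]/p[2]])
def tri(fs,uvs):
    A=[];b=[]
    for f,(u,v) in zip(fs,uvs):
        F=f_of(f);R=np.array(f["R"]);c=-R.T@f["t"];d=R.T@np.array([(u-f["cx"])/F,(v-f["cy"])/F,1]);d/=np.linalg.norm(d)
        P=np.eye(3)-np.outer(d,d);A.append(P);b.append(P@c)
    return np.linalg.solve(sum(A),sum(b))
def crop(f,name,u0,v0,u1,v1,s):
    im=cv2.cvtColor(f["img"],cv2.COLOR_RGB2BGR)[v0:v1,u0:u1]
    im=cv2.resize(im,None,fx=s,fy=s,interpolation=cv2.INTER_CUBIC)
    for k in range(u0-u0%10+10,u1,10): cv2.line(im,((k-u0)*s,0),((k-u0)*s,8 if k%50 else 18),(255,255,255),1); (k%20==0) and cv2.putText(im,str(k),((k-u0)*s-10,20),0,.35,(255,255,255),1)
    for k in range(v0-v0%10+10,v1,10): cv2.line(im,(0,(k-v0)*s),(8,(k-v0)*s),(255,255,255),1);(k%20==0) and  cv2.putText(im,str(k),(10,(k-v0)*s+4),0,.35,(255,255,255),1)
    cv2.imwrite("pics/"+name,im)
import pickle
def save(name,f): pickle.dump(f,open(f"{name}.pkl","wb"))
def load(name): return pickle.load(open(f"{name}.pkl","rb"))
E
python3 - <<'E'
from h import *
t=grab_frame("top");s=grab_frame("side");save("t0",t);save("s0",s)
crop(t,"t_lock.png",210,190,320,300,6)
crop(t,"t_fix.png",55,155,195,260,5)
crop(t,"t_tray.png",310,190,400,280,6)
crop(s,"s_a.png",185,160,345,330,4)
E
```

```text
(no output)
```

View pics/t_lock.png

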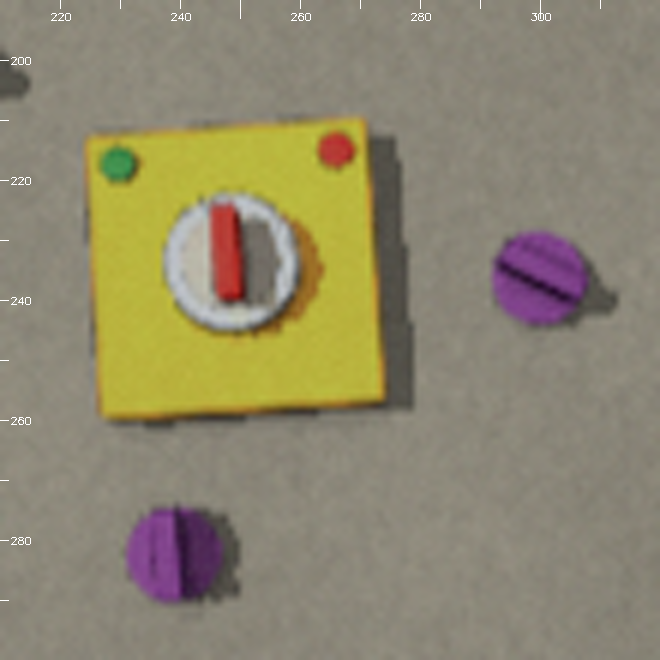

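View pics/t_fix.png

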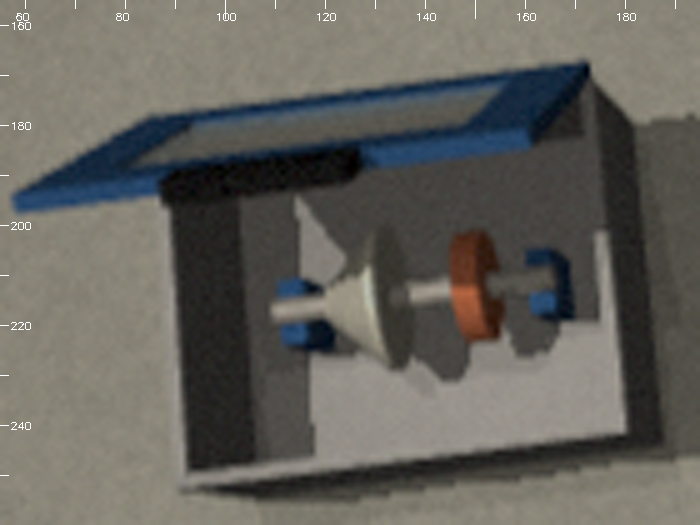

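View pics/t_tray.png

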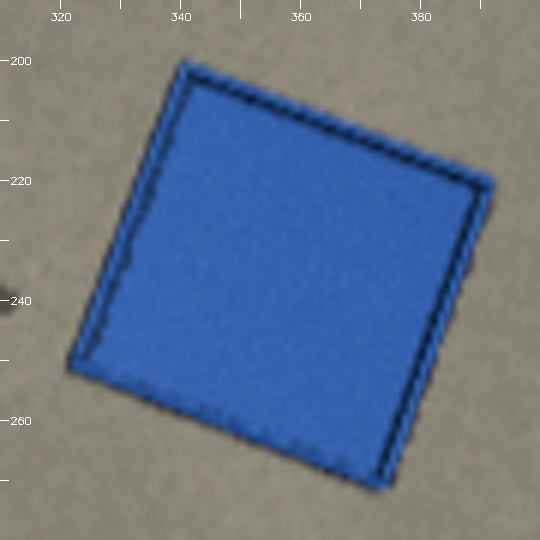

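View pics/s_a.png

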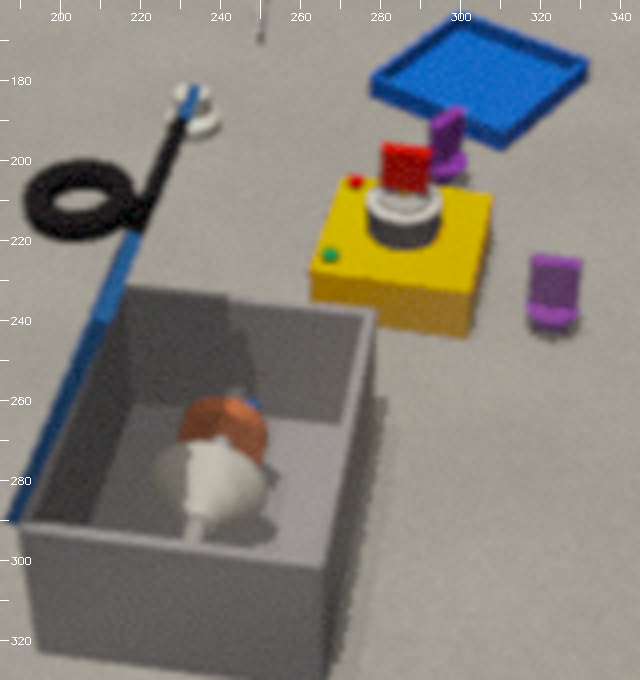

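```bash
python3 - <<'E'
from h import *
from scipy.optimize import least_squares
t=load("t0");s=load("s0")
def fit(fun,p0,obs):
    r=least_squares(lambda p:np.concatenate([proj(f,fun(p,k))-uv for f,k,uv in obs]),p0,loss="soft_l1",f_scale=1.5)
    res=[np.round(proj(f,fun(r.x,k))-uv,1).tolist() for f,k,uv in obs]
    return r.x,res
def box(L,W,H):
    def g(p,k):
        c,sn=np.cos(p[2]),np.sin(p[2]);x=k[0]*L/2;y=k[1]*W/2
        return np.array([p[0]+c*x-sn*y,p[1]+sn*x+c*y,H])
    return g
lk=[(t,(1,1),(224.5,213)),(t,(1,-1),(270.5,210)),(t,(-1,-1),(274,257)),(t,(-1,1),(227,259.5)),
 (s,(1,1),(263,228)),(s,(1,-1),(271,204)),(s,(-1,-1),(308,208.5)),(s,(-1,1),(302,234))]
print("lock",*fit(box(.11,.11,.045),[.45,-.05,0],lk))
tr=[(t,(1,1),(341,200)),(t,(1,-1),(392.5,220.5)),(t,(-1,-1),(375,271.5)),(t,(-1,1),(321,251)),
 (s,(-1,1),(310.5,195)),(s,(1,1),(278,180)),(s,(-1,-1),(332,175)),(s,(1,-1),(300,163))]
print("tray",*fit(box(.13,.13,.022),[.45,-.3,-.3],tr))
fx=[(t,(-1,1),(91,252)),(t,(-1,-1),(180.5,241.5)),(s,(1,1),(190,292)),(s,(-1,1),(265,302)),(s,(-1,-1),(279,239)),(s,(1,-1),(217,231))]
P,r=fit(box(.16,.2,.1),[.5,.2,0.1],fx);print("fix",P,r)
def hood(th):
    def g(p,k): # k=(r,y,d)
        a=p[0];c,sn=np.cos(P[2]),np.sin(P[2])
        X=.08-np.cos(a)*k[0]+np.sin(a)*k[2];Z=.1+np.sin(a)*k[0]+np.cos(a)*k[2];Y=k[1]
        return np.array([P[0]+c*X-sn*Y,P[1]+sn*X+c*Y,Z])
    return g
g=hood(0)
for a in (.9,1.0,1.1,1.2,1.3):
    print(a,[ (f_,np.round(proj(f,g([a],k))).tolist()) for f_,f in (("t",t),("s",s)) for k in [(.16,.1,0),(.16,-.1,0),(.16,.1,.008),(.16,-.1,.008),(0,.1,.008),(0,-.1,.008),(.185,0.035,0.004),(.185,-.035,.004)]])
E
```

```text
lock [ 0.49780094 -0.01352034  0.06008994] [[-1.1, -0.0], [0.2, -0.1], [-0.1, 0.6], [-1.2, 1.2], [-1.6, -1.4], [-0.8, -1.3], [0.3, -0.9], [0.4, -1.7]]
tray [ 0.49677505 -0.26603285 -0.3836465 ] [[-0.7, 0.2], [0.1, -0.1], [-1.0, 1.1], [-0.0, 0.5], [-0.1, -2.9], [-1.6, -2.0], [0.4, -0.9], [-0.7, -1.4]]
fix [0.54572156 0.24236445 0.11478023] [[-1.5, 1.2], [-0.4, 0.9], [-1.0, -0.6], [0.4, -0.6], [0.3, -2.1], [-2.6, -1.1]]
0.9 [('t', [64.0, 219.0]), ('t', [166.0, 207.0]), ('t', [63.0, 216.0]), ('t', [165.0, 204.0]), ('t', [85.0, 179.0]), ('t', [173.0, 168.0]), ('t', [93.0, 220.0]), ('t', [130.0, 216.0]), ('s', [233.0, 252.0]), ('s', [253.0, 191.0]), ('s', [229.0, 250.0]), ('s', [250.0, 189.0]), ('s', [186.0, 289.0]), ('s', [212.0, 228.0]), ('s', [246.0, 222.0]), ('s', [253.0, 201.0])]
1.0 [('t', [62.0, 212.0]), ('t', [164.0, 200.0]), ('t', [61.0, 208.0]), ('t', [163.0, 196.0]), ('t', [85.0, 179.0]), ('t', [173.0, 168.0]), ('t', [91.0, 212.0]), ('t', [128.0, 207.0]), ('s', [226.0, 247.0]), ('s', [247.0, 187.0]), ('s', [222.0, 245.0]), ('s', [244.0, 186.0]), ('s', [186.0, 290.0]), ('s', [21
[... 466 characters left out ...]
.0, 184.0]), ('t', [57.0, 192.0]), ('t', [160.0, 180.0]), ('t', [85.0, 179.0]), ('t', [173.0, 168.0]), ('t', [87.0, 193.0]), ('t', [124.0, 188.0]), ('s', [210.0, 240.0]), ('s', [235.0, 181.0]), ('s', [206.0, 238.0]), ('s', [231.0, 179.0]), ('s', [185.0, 290.0]), ('s', [211.0, 229.0]), ('s', [221.0, 208.0]), ('s', [230.0, 188.0])]
1.3 [('t', [56.0, 188.0]), ('t', [160.0, 176.0]), ('t', [56.0, 184.0]), ('t', [159.0, 172.0]), ('t', [85.0, 179.0]), ('t', [173.0, 168.0]), ('t', [85.0, 183.0]), ('t', [122.0, 179.0]), ('s', [202.0, 237.0]), ('s', [228.0, 178.0]), ('s', [198.0, 236.0]), ('s', [224.0, 177.0]), ('s', [185.0, 290.0]), ('s', [211.0, 229.0]), ('s', [212.0, 205.0]), ('s', [221.0, 185.0])]
```

```bash
cat >> h.py <<'E'
def pose():
    o=bot.observe();R=Ro.from_euler("xyz",o["tool_rot"]).as_matrix();return o,np.array(o["position"]),R
def togo(target):
    o,p,R=pose(); d=R.T@(np.array(target)-p)*1000
    y=np.degrees(np.arctan2(R[1,1],R[0,1]))
    print("t%.2f"%o["clock"],"p",np.round(p,4),"tool y yaw %.1f"%y,"togo tool mm",np.round(d,1),"q",np.round(o["qpos"],2),"F",np.round(o["force"],1),"M",np.round(o["moment"],2),"w %.4f"%o["grip_width"])
E
python3 - <<'E'
from h import *
togo([.625,.2515,.35]); print(np.round(pose()[2],3))
E
```

```text
t0.25 p [ 0.2812 -0.558   0.231 ] tool y yaw -63.3 togo tool mm [-118.7 -568.3 -671.3] q [ 1.03  0.52 -0.04  1.6   0.02  1.02 -0.11] F [ 0.5  0.8 -0.1] M [ 0.02 -0.05 -0.03] w 0.0849
[[-0.     0.45  -0.893]
 [ 0.    -0.893 -0.45 ]
 [-1.    -0.001  0.   ]]
```

```bash
python3 -m pendant '[[-30,-25,-30],[-30,-35,-42]]' ; python3 -m pendant '[[-25,-30,-37,0],[-25,-36,-43,0]]' -1 40; python3 -c "
from h import *
togo([.63,.252,.36])"
```

```text
clock: 0.5
position: [0.323, -0.4623, 0.2814]
tool_rot: [-1.347, 1.57, 2.26]
force: [1.8, 0.3, 0.2]
grip_width: 0.0517
t0.50 p [ 0.323  -0.4623  0.2814] tool y yaw -63.3 togo tool mm [ -78.3 -500.7 -594.8] q [ 0.9   0.37 -0.06  1.7   0.02  1.07 -0.27] F [1.8 0.3 0.2] M [ 0.04 -0.04  0.01] w 0.0517validation failed for argument at $[0]...
```

```bash
python3 -m pendant '[[-15,-36,-43,0],[-15,-36,-43,0],[-15,-36,-43,0],[-15,-36,-43,0],[-10,-36,-43,0],[0,-36,-43,0],[0,-36,-43,0],[0,-36,-43,0],[0,-36,-43,0],[0,-36,-43,0],[0,-36,-43,0],[0,-36,-43,0]]' ; python3 -c "
from h import *
togo([.63,.252,.36])"
```

```text
clock: 2.0
position: [0.5899, 0.1563, 0.3513]
tool_rot: [1.305, 1.571, -1.371]
force: [0.7, -0.1, 0.8]
grip_width: -0.0003
t2.00 p [0.5899 0.1563 0.3513] tool y yaw -63.3 togo tool mm [ -8.7 -67.4 -78.8] q [-0.08  0.42 -0.4   1.46  0.17  1.29 -1.6 ] F [ 0.7 -0.1  0.8] M [-0.05 -0.01  0.04] w -0.0003
```

```bash
python3 -m pendant '[[0,-30,-36,0],[0,-30,-36,0],[0,0,0,0]]' ; python3 - <<'E'
from h import *
togo([.63,.252,.245])
s=grab_frame("side");crop(s,"s1.png",150,100,330,320,3)
E
```

```text
clock: 2.38
position: [0.6264, 0.2444, 0.35]
tool_rot: [-1.016, 1.569, 2.597]
force: [-0.1, -0.8, 0.9]
grip_width: -0.0002
t2.38 p [0.6264 0.2444 0.35  ] tool y yaw -63.0 togo tool mm [105.   -4.9  -6.8] q [-0.22  0.54 -0.41  1.28  0.21  1.36 -1.71] F [-0.1 -0.8  0.9] M [-0.05  0.08  0.01] w -0.0002
```

View pics/s1.png

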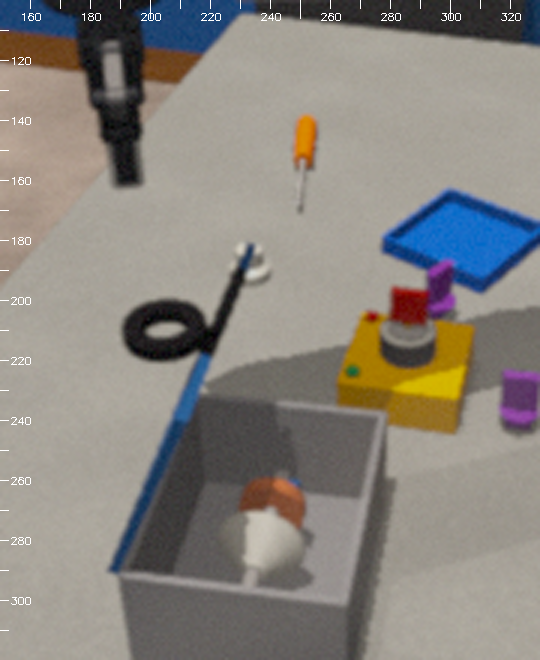

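```bash
python3 -m pendant '[[35,-2,-3,0],[35,-2,-3,0],[35,-1,-1,0],[0,0,0,0]]' ; cat >> h.py <<'E'
H=np.array([.625,.2515,.1]);EX=np.array([np.cos(.1148),np.sin(.1148),0])
def hood_tgt(a,r=.15,h=.012): return H+EX*(-r*np.cos(a)+.008*np.sin(a)+h)+np.array([0,0,r*np.sin(a)+.008*np.cos(a)])
E
python3 - <<'E'
from h import *
for a in (1.25,1.2,1.0,.8,.6,.4,.2,0): togo(hood_tgt(a))
s=grab_frame("side");crop(s,"s2.png",150,100,330,320,3)
E
```

```text
clock: 2.92
position: [0.6299, 0.2467, 0.2445]
tool_rot: [0.079, 1.567, -2.597]
force: [0.0, 0.1, 1.3]
grip_width: -0.0002
t2.92 p [0.6299 0.2467 0.2445] tool y yaw -63.3 togo tool mm [ -0.3 -16.   28.2] q [-0.22  0.62 -0.39  1.42  0.25  1.16 -1.75] F [0.  0.1 1.3] M [0.   0.01 0.  ] w -0.0002
t2.92 p [0.6299 0.2467 0.2445] tool y yaw -63.3 togo tool mm [  1.9 -18.5  34.9] q [-0.22  0.62 -0.39  1.42  0.25  1.16 -1.75] F [0.  0.1 1.3] M [0.   0.01 0.  ] w -0.0002
t2.92 p [0.6299 0.2467 0.2445] tool y yaw -63.3 togo tool mm [ 14.2 -27.9  60.6] q [-0.22  0.62 -0.39  1.42  0.25  1.16 -1.75] F [0.  0.1 1.3] M [0.   0.01 0.  ] w -0.0002
t2.92 p [0.6299 0.2467 0.2445] tool y yaw -63.3 togo tool mm [ 31.6 -36.3  83.5] q [-0.22  0.62 -0.39  1.42  0.25  1.16 -1.75] F [0.  0.1 1.3] M [0.   0.01 0.  ] w -0.0002
t2.92 p [0.6299 0.2467 0.2445] tool y yaw -63.3 togo tool mm [ 53.6 -43.4 102.7] q [-0.22  0.62 -0.39  1.42  0.25  1.16 -1.75] F [0.  0.1 1.3] M [0.   0.01 0.  ] w -0.0002
t2.92 p [0.6299 0.2467 0.2445] tool y yaw -63.3 togo tool mm [ 79.2 -48.8 117.4] q [-0.22  0.62 -0.39  1.42  0.25  1.16 -1.75] F [0.  0.1 1.3] M [0.   0.01 0.  ] w -0.0002
t2.92 p [0.6299 0.2467 0.2445] tool y yaw -63.3 togo tool mm [107.3 -52.4 127. ] q [-0.22  0.62 -0.39  1.42  0.25  1.16 -1.75] F [0.  0.1 1.3] M [0.   0.01 0.  ] w -0.0002
t2.92 p [0.6299 0.2467 0.2445] tool y yaw -63.3 togo tool mm [137.  -54.  131.2] q [-0.22  0.62 -0.39  1.42  0.25  1.16 -1.75] F [0.  0.1 1.3] M [0.   0.01 0.  ] w -0.0002
```

View pics/s2.png

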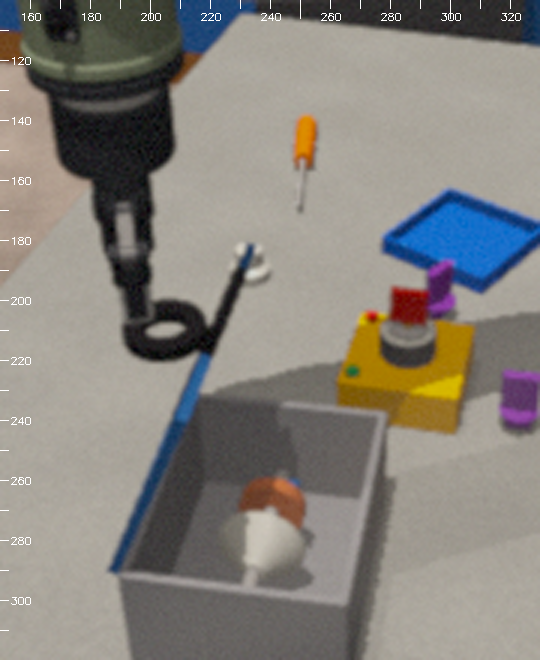

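```bash
python3 -m pendant '[[0,-4,7,0],[0,-4,7,0],[0,-4,7,0],[0,-4,7,0],[2,-2.5,7,0],[2.4,-1.9,5.2,0],[2.4,-1.9,5.2,0],[2.4,-1.9,5.2,0],[2.4,-1.9,5.2,0],[2.4,-1.9,5.2,0]]' ; python3 - <<'E'
from h import *
for a in (1.,.8,.6,.4,.2,0): togo(hood_tgt(a))
s=grab_frame("side");crop(s,"s3.png",150,100,330,320,3)
E
```

```text
clock: 4.22
position: [0.5633, 0.2458, 0.232]
tool_rot: [0.683, 1.571, -1.992]
force: [2.1, 0.9, -0.6]
grip_width: 0.0001
t4.22 p [0.5633 0.2458 0.232 ] tool y yaw -63.3 togo tool mm [1.5 1.2 0.8] q [-0.23  0.53 -0.41  1.61  0.24  1.05 -1.81] F [ 2.1  0.9 -0.6] M [ 0.08 -0.62  0.01] w 0.0001
t4.22 p [0.5633 0.2458 0.232 ] tool y yaw -63.3 togo tool mm [18.8 -7.2 23.8] q [-0.23  0.53 -0.41  1.61  0.24  1.05 -1.81] F [ 2.1  0.9 -0.6] M [ 0.08 -0.62  0.01] w 0.0001
t4.22 p [0.5633 0.2458 0.232 ] tool y yaw -63.3 togo tool mm [ 40.7 -14.3  43. ] q [-0.23  0.53 -0.41  1.61  0.24  1.05 -1.81] F [ 2.1  0.9 -0.6] M [ 0.08 -0.62  0.01] w 0.0001
t4.22 p [0.5633 0.2458 0.232 ] tool y yaw -63.3 togo tool mm [ 66.2 -19.7  57.8] q [-0.23  0.53 -0.41  1.61  0.24  1.05 -1.81] F [ 2.1  0.9 -0.6] M [ 0.08 -0.62  0.01] w 0.0001
t4.22 p [0.5633 0.2458 0.232 ] tool y yaw -63.3 togo tool mm [ 94.4 -23.3  67.6] q [-0.23  0.53 -0.41  1.61  0.24  1.05 -1.81] F [ 2.1  0.9 -0.6] M [ 0.08 -0.62  0.01] w 0.0001
t4.22 p [0.5633 0.2458 0.232 ] tool y yaw -63.3 togo tool mm [124.  -24.9  71.9] q [-0.23  0.53 -0.41  1.61  0.24  1.05 -1.81] F [ 2.1  0.9 -0.6] M [ 0.08 -0.62  0.01] w 0.0001
```

View pics/s3.png

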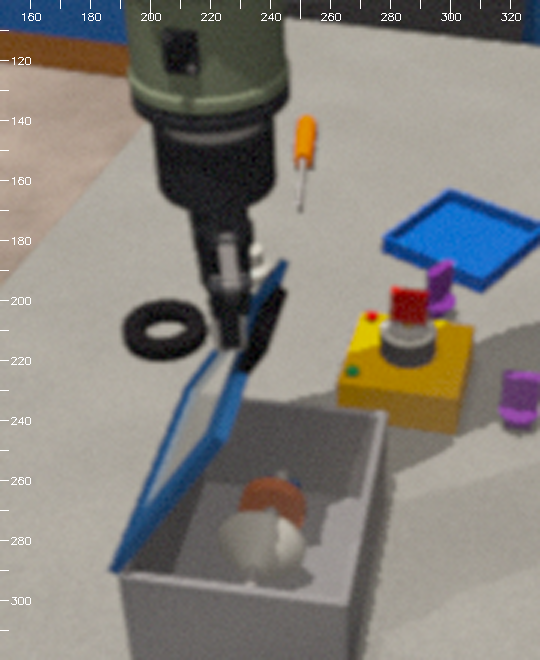

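```bash
python3 -m pendant '[[3.5,-1.6,4.8,0],[3.5,-1.6,4.8,0],[3.5,-1.6,4.8,0],[3.5,-1.6,4.8,0],[3.5,-1.6,4.8,0],[4.4,-1.4,3.9,0],[4.4,-1.4,3.9,0],[4.4,-1.4,3.9,0],[4.4,-1.4,3.9,0],[4.4,-1.4,3.9,0]]' ;python3 -m pendant '[[5.1,-1.1,2.9,0],[5.1,-1.1,2.9,0],[5.1,-1.1,2.9,0],[5.1,-1.1,2.9,0],[5.1,-1.1,2.9,0],[5.6,-0.7,1.9,0],[5.6,-0.7,1.9,0],[5.6,-0.7,1.9,0],[5.6,-0.7,1.9,0],[5.6,-0.7,1.9,0]]'; python3 - <<'E'
from h import *
for a in (.2,0): togo(hood_tgt(a))
s=grab_frame("side");crop(s,"s4.png",150,100,330,320,3)
E
```

```text
clock: 5.52
position: [0.5179, 0.2397, 0.1925]
tool_rot: [2.849, 1.571, 0.174]
force: [1.8, 0.4, 0.7]
grip_width: -0.0003
clock: 6.78
position: [0.4926, 0.237, 0.139]
tool_rot: [-3.089, 1.57, 0.52]
force: [0.9, 0.2, 1.6]
grip_width: 0.0003
t6.78 p [0.4926 0.237  0.139 ] tool y yaw -63.3 togo tool mm [1.3 0.7 0.5] q [-0.27  0.54 -0.4   1.88  0.29  0.78 -1.92] F [0.9 0.2 1.6] M [ 0.04 -0.22  0.01] w 0.0003
t6.78 p [0.4926 0.237  0.139 ] tool y yaw -63.3 togo tool mm [31.  -0.9  4.8] q [-0.27  0.54 -0.4   1.88  0.29  0.78 -1.92] F [0.9 0.2 1.6] M [ 0.04 -0.22  0.01] w 0.0003
```

View pics/s4.png

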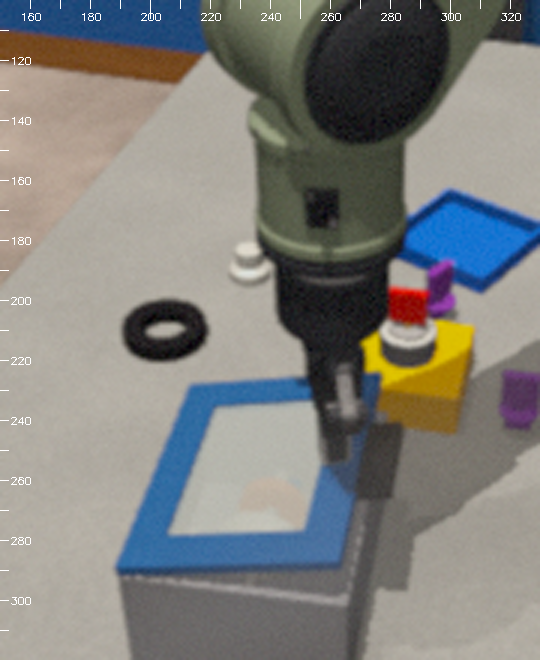

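Nearly shut; the fingertip is on the front frame bar. Finish slowly.

```bash
python3 -m pendant '[[5,-0.2,1,0],[4.5,-0.2,1,0],[4.5,-0.2,1,0],[4,-0.2,1,0],[3.5,0,0.5,0],[3,0,0,0],[2.5,0,0,0],[1.5,0,0,0],[1,0,0,0],[1,0,0,0]]' ; python3 -m pendant '[[1,0,0,0],[1,0,0,0]]';python3 -m pendant '[[1,0,0,0],[0,0,0,0]]'
```

```text
clock: 8.07
position: [0.4882, 0.2357, 0.1088]
tool_rot: [2.603, 1.571, -0.071]
force: [-1.1, -0.5, 0.6]
grip_width: 0.0002
clock: 8.32
position: [0.4883, 0.2357, 0.1082]
tool_rot: [2.363, 1.57, -0.312]
force: [-13.4, -8.4, 47.2]
grip_width: -0.0003
clock: 8.57
position: [0.4883, 0.2357, 0.1081]
tool_rot: [2.374, 1.569, -0.301]
force: [-15.9, -9.1, 52.9]
grip_width: -0.0002
```

```bash
python3 -m pendant '[[-4,0,0,0],[-20,0,0,0],[-40,0,0,0],[-40,0,0,0]]' 0.2; python3 - <<'E'
from h import *
t=load("t0")
for uv in [(247.8,231.5),(247,224),(248.8,239.5)]: print(ray(t,*uv,.114))
t=grab_frame("top");save("t1",t);crop(t,"t1.png",55,140,195,260,5)
togo([.498,-.0135,.2])
E
```

```text
clock: 9.07
position: [0.4881, 0.2356, 0.2109]
tool_rot: [-0.528, 1.57, 3.08]
force: [0.9, -1.0, -0.6]
grip_width: 0.0512
[ 0.49967519 -0.01505608  0.114     ]
[ 0.5159442  -0.01330288  0.114     ]
[ 0.48241777 -0.01723179  0.114     ]
t9.12 p [0.4897 0.2367 0.2157] tool y yaw -63.3 togo tool mm [ 15.1 227.2 105.2] q [-0.23  0.44 -0.43  1.82  0.22  0.93 -1.87] F [3.1 0.6 6.1] M [ 0.13 -0.13  0.04] w 0.0511
```

View pics/t1.png

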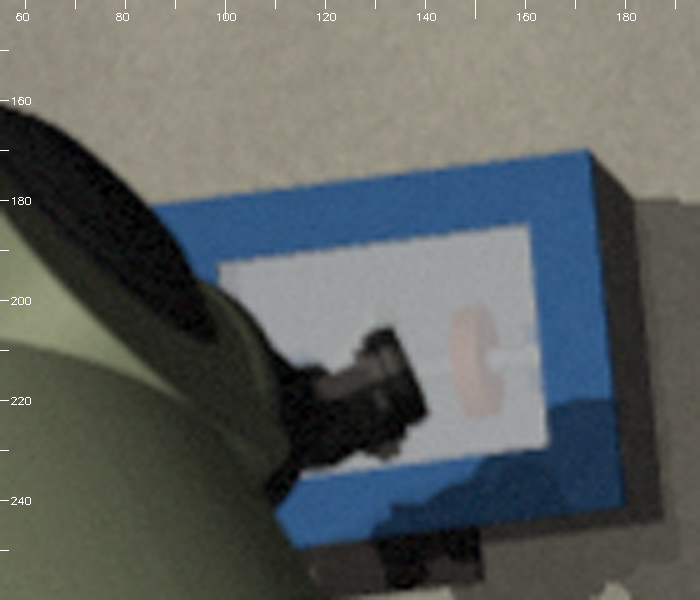

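```bash
python3 -m pendant '[[0,30,14,0],[0,45,21,0],[0,45,21,0],[0,45,21,0],[0,45,21,0],[0,15,7,0],[0,0,0,-10],[0,0,0,-10],[0,0,0,-10],[0,0,0,-10],[0,0,0,-10],[0,0,0,-10]]' 1; python3 -m pendant '[[0,0,0,-10],[0,0,0,-10],[0,0,0,-10],[0,0,0,-10],[0,0,0,-10],[0,0,0,-10],[0,0,0,-10],[0,0,0,-10],[0,0,0,-10],[0,0,0,0]]'; python3 -c "
from h import *
togo([.499,-.0145,.2])
w=grab_frame('wrist');cv2.imwrite('pics/w1.png',cv2.cvtColor(w['img'],cv2.COLOR_RGB2BGR));save('w1',w)"
```

```text
clock: 10.62
position: [0.4957, -0.0118, 0.2097]
tool_rot: [2.59, 1.57, 0.969]
force: [0.1, -0.3, 0.4]
grip_width: 0.0853
clock: 11.88
position: [0.4957, -0.0121, 0.2096]
tool_rot: [1.758, 1.57, 1.7]
force: [-0.1, -0.1, 0.6]
grip_width: 0.0852
t11.88 p [ 0.4957 -0.0121  0.2096] tool y yaw 86.7 togo tool mm [ 9.6 -2.3  3.4] q [ 0.65  0.5  -0.99  1.92  0.5   0.99  0.94] F [-0.1 -0.1  0.6] M [-0.06 -0.03 -0.03] w 0.0852
```

View pics/w1.png

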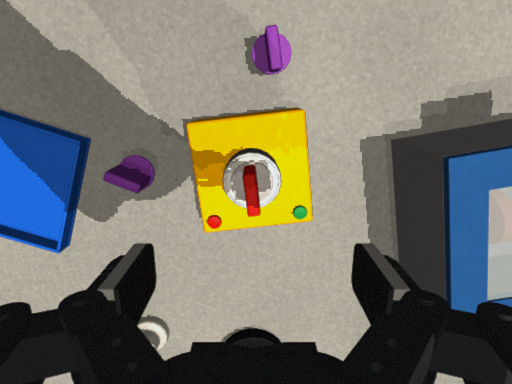

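```bash
python3 -c "
from h import *
w=load('w1');crop(w,'w1c.png',180,100,320,240,4)"
```

```text
(no output)
```

View pics/w1c.png

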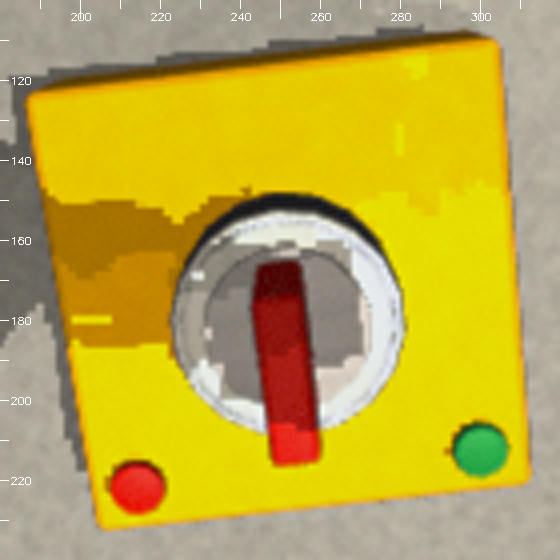

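```bash
python3 -c "
from h import *
w=load('w1');print(-np.array(w['R']).T@w['t'])
P=[ray(w,*uv,.114) for uv in [(243,175),(255.5,174),(248,216),(260,214.5)]]
print(np.round(P,4),np.mean(P,0)); d=P[2]+P[3]-P[0]-P[1];print(np.hypot(*d[:2])/2,np.arctan2(d[1],d[0]))
print([ray(w,*uv,.045) for uv in [(187,124),(303.5,110),(312,220),(205,231.5)]])
"
```

```text
[ 0.42629565 -0.00954121  0.35164298]
[[ 0.4831 -0.0203  0.114 ]
 [ 0.4829 -0.011   0.114 ]
 [ 0.5154 -0.0186  0.114 ]
 [ 0.5147 -0.0094  0.114 ]] [ 0.49899729 -0.01483208  0.114     ]
0.03207348449723923 0.051062196240649
[array([ 0.4490502 , -0.07099173,  0.045     ]), array([0.44284781, 0.0349526 , 0.045     ]), array([0.54912296, 0.04155071, 0.045     ]), array([ 0.5551097 , -0.06506876,  0.045     ])]
```

```bash
python3 -m pendant '[[0,0,0,-6.5],[20,-2.3,3.5,0],[40,0,0,0],[30,0,0,0],[0,0,0,0]]'; python3 -c "
from h import *
togo([.499,-.0148,.081])"
```

```text
clock: 12.55
position: [0.4981, -0.0143, 0.1178]
tool_rot: [2.955, 1.567, 3.009]
force: [0.6, -0.1, 0.6]
grip_width: 0.0849
t12.55 p [ 0.4981 -0.0143  0.1178] tool y yaw 93.1 togo tool mm [36.8 -0.6  1. ] q [ 0.57  0.64 -0.9   1.99  0.68  0.84  0.91] F [ 0.6 -0.1  0.6] M [ 0.01 -0.03 -0.02] w 0.0849
```

```bash
python3 -m pendant '[[20,-0.5,1,0],[14,0,0,0],[2,0,0,0],[0,0,0,0]]' -0.4 40;  python3 -m pendant '[[0,0,0,0],[0,0,0,0],[0,0,0,0]]' -1 40; python3 -c "
from h import *
togo([.499,-.0148,.081])"
```

```text
clock: 13.05
position: [0.5005, -0.0149, 0.0843]
tool_rot: [-0.008, 1.57, 0.048]
force: [-0.1, 0.6, 0.2]
grip_width: 0.0254
clock: 13.42
position: [0.5007, -0.0149, 0.0843]
tool_rot: [-0.006, 1.57, 0.051]
force: [-0.4, 1.1, 7.3]
grip_width: 0.0095
t13.43 p [ 0.5007 -0.0149  0.0843] tool y yaw 93.2 togo tool mm [ 3.3  0.2 -1.7] q [ 0.53  0.69 -0.85  2.01  0.75  0.78  0.85] F [-0.4  1.1  7.3] M [0.19 0.21 0.11] w 0.0095
```

```bash
python3 -m pendant '[[0,0,0,0],[1,0,-1.6,0],[0,0,0,0]]' -0.6 40;  python3 -m pendant '[[0,0,0,0],[0,0,0,0],[0,0,0,0]]' -1 40; python3 -c "
from h import *
togo([.499,-.0148,.081])
w=grab_frame('wrist');cv2.imwrite('pics/w2.png',cv2.cvtColor(w['img'],cv2.COLOR_RGB2BGR))"
```

```text
clock: 13.8
position: [0.4985, -0.0152, 0.0827]
tool_rot: [-2.82, 1.57, -2.763]
force: [0.1, 0.4, 0.7]
grip_width: 0.0171
clock: 14.18
position: [0.4987, -0.015, 0.0828]
tool_rot: [1.611, 1.571, 1.667]
force: [-1.4, 1.5, 0.9]
grip_width: 0.0093
t14.18 p [ 0.4987 -0.015   0.0828] tool y yaw 93.3 togo tool mm [1.8 0.2 0.3] q [ 0.53  0.69 -0.85  2.01  0.75  0.78  0.85] F [-1.4  1.5  0.9] M [0.38 0.2  0.01] w 0.0093
```

View pics/w2.png

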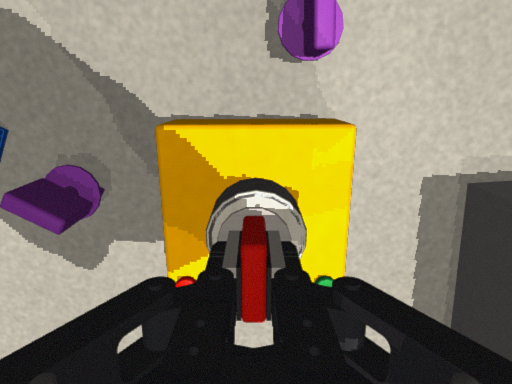

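```bash
python3 -m pendant '[[0,0,0,5],[0,0,0,5],[0,0,0,5],[0,0,0,5],[0,0,0,5],[0,0,0,5]]'; python3 -c "
from h import *
togo([.4987,-.015,.0828])";python3 -m pendant '[[0,0,0,5],[0,0,0,5],[0,0,0,5],[0,0,0,5],[0,0,0,5],[0,0,0,5],[0,0,0,0]]'; python3 -c "
from h import *
togo([.4987,-.015,.0828])"
```

```text
clock: 14.98
position: [0.4988, -0.0143, 0.0828]
tool_rot: [1.704, 1.57, 1.235]
force: [-0.8, 5.7, -1.1]
grip_width: 0.0095
t14.97 p [ 0.4988 -0.0143  0.0828] tool y yaw 63.1 togo tool mm [ 0.  -0.7  0.2] q [ 0.45  0.65 -0.73  2.02  0.66  0.72  0.41] F [-0.8  5.7 -1.1] M [1.42 0.12 0.07] w 0.0095
clock: 15.85
position: [0.4989, -0.0144, 0.0829]
tool_rot: [1.882, 1.57, 0.892]
force: [-0.2, 4.8, -0.6]
grip_width: 0.0096
t15.85 p [ 0.4989 -0.0144  0.0829] tool y yaw 33.3 togo tool mm [ 0.1 -0.5  0.4] q [ 0.36  0.61 -0.6   2.02  0.55  0.67 -0.02] F [-0.2  4.8 -0.6] M [ 1.35 -0.07  0.03] w 0.0096
```

```bash
python3 -m pendant '[[0,0,0,5],[0,0,0,5],[0,0,0,5],[0,0,0,5],[0,0,0,5],[0,0,0,5],[0,0,0,3]]'; python3 -c "
from h import *
togo([.4987,-.015,.0828])";for i in 1 ; do python3 -m pendant '[[0,0,0,2],[0,0,0,2],[0,0,0,1]]'; done; python3 -c "
from h import *
togo([.4987,-.015,.0828])"
```

```text
clock: 16.73
position: [0.4988, -0.0144, 0.0829]
tool_rot: [2.73, 1.57, 1.163]
force: [-0.5, 6.2, -0.3]
grip_width: 0.0093
t16.73 p [ 0.4988 -0.0144  0.0829] tool y yaw 0.3 togo tool mm [ 0.1 -0.1  0.6] q [ 0.25  0.58 -0.45  2.03  0.43  0.62 -0.49] F [-0.5  6.2 -0.3] M [1.54 0.07 0.08] w 0.0093
clock: 17.1
position: [0.4988, -0.0144, 0.0829]
tool_rot: [2.917, 1.57, 1.265]
force: [0.5, 5.1, 0.8]
grip_width: 0.0094
t17.10 p [ 0.4988 -0.0144  0.0829] tool y yaw -4.7 togo tool mm [ 0.1 -0.1  0.6] q [ 0.24  0.58 -0.43  2.03  0.41  0.61 -0.55] F [0.5 5.1 0.8] M [1.52 0.1  0.08] w 0.0094
```

```bash
for i in 1 2 3; do case $i in 1) python3 -m pendant '[[0,0,0,1.5],[0,0,0,1.5]]';; *) python3 -m pendant '[[0,0,0,1],[0,0,0,1]]';; esac; python3 -c "
from h import *
togo([.4987,-.015,.0828])";done
```

```text
clock: 17.35
position: [0.4988, -0.0144, 0.0829]
tool_rot: [2.951, 1.57, 1.246]
force: [-0.1, 5.9, 0.2]
grip_width: 0.0093
t17.35 p [ 0.4988 -0.0144  0.0829] tool y yaw -7.7 togo tool mm [ 0.1 -0.1  0.6] q [ 0.23  0.58 -0.42  2.03  0.4   0.61 -0.59] F [-0.1  5.9  0.2] M [1.56 0.14 0.04] w 0.0093
clock: 17.6
position: [0.4988, -0.0144, 0.0828]
tool_rot: [3.08, 1.57, 1.34]
force: [-0.6, 5.8, 0.7]
grip_width: 0.0096
t17.60 p [ 0.4988 -0.0144  0.0828] tool y yaw -9.7 togo tool mm [0.  0.  0.6] q [ 0.22  0.58 -0.41  2.03  0.39  0.61 -0.62] F [-0.6  5.8  0.7] M [1.56 0.13 0.04] w 0.0096
clock: 17.85
position: [0.4988, -0.0144, 0.0829]
tool_rot: [3.04, 1.57, 1.267]
force: [-0.4, 6.0, 1.3]
grip_width: 0.0095
t17.85 p [ 0.4988 -0.0144  0.0829] tool y yaw -11.6 togo tool mm [0.1 0.  0.6] q [ 0.21  0.58 -0.4   2.03  0.38  0.61 -0.65] F [-0.4  6.   1.3] M [1.63 0.11 0.36] w 0.0095
```

```bash
python3 -m pendant '[[0,0,0,0.8],[0,0,0,0]]'; python3 -c "
from h import *
togo([.4987,-.015,.0828])
w=grab_frame('wrist');cv2.imwrite('pics/w3.png',cv2.cvtColor(w['img'],cv2.COLOR_RGB2BGR))"
```

```text
clock: 18.1
position: [0.4988, -0.0143, 0.0829]
tool_rot: [2.978, 1.57, 1.191]
force: [-0.8, 5.6, 0.8]
grip_width: 0.0092
t18.10 p [ 0.4988 -0.0143  0.0829] tool y yaw -12.4 togo tool mm [0.1 0.  0.7] q [ 0.21  0.58 -0.4   2.03  0.38  0.6  -0.66] F [-0.8  5.6  0.8] M [1.58 0.1  0.4 ] w 0.0092
```

View pics/w3.png

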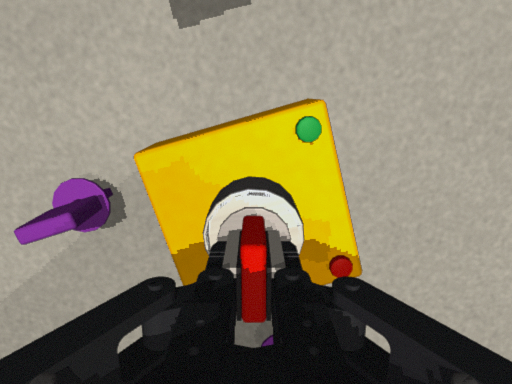

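```bash
python3 -m pendant '[[0,0,0,-4],[0,0,0,-4],[0,0,0,0]]'; python3 -c "
from h import *
togo([.4987,-.015,.0828])"; python3 -m pendant '[[-0.7,0,0,0],[-0.7,0,0,0],[0,0,0,0]]';python3 -c "
from h import *
togo([.4987,-.015,.0828])"
```

```text
clock: 18.52
position: [0.4987, -0.0145, 0.0828]
tool_rot: [-3.059, 1.57, 1.577]
force: [-0.2, 7.4, 1.0]
grip_width: 0.0091
t18.52 p [ 0.4987 -0.0145  0.0828] tool y yaw -4.4 togo tool mm [-0.   0.   0.5] q [ 0.24  0.58 -0.43  2.03  0.41  0.61 -0.55] F [-0.2  7.4  1. ] M [ 1.54  0.27 -0.02] w 0.0091
clock: 18.9
position: [0.4988, -0.0145, 0.084]
tool_rot: [-3.125, 1.57, 1.51]
force: [0.6, 6.2, -6.1]
grip_width: 0.0093
t18.90 p [ 0.4988 -0.0145  0.084 ] tool y yaw -4.4 togo tool mm [ 1.2 -0.   0.5] q [ 0.24  0.58 -0.43  2.03  0.41  0.62 -0.55] F [ 0.6  6.2 -6.1] M [ 1.51 -0.35 -0.01] w 0.0093
```

```bash
python3 -m pendant '[[0,0,-0.3,-2],[0,0,0,-2],[0,0,0,0]]'; python3 -m pendant '[[0,0,0,-2],[0,0,0,-2],[0,0,0,0]]'; python3 -m pendant '[[0,0,0,-2],[0,0,0,-2],[0,0,0,0]]';python3 -c "
from h import *
togo([.4987,-.015,.0828])"
```

```text
clock: 19.27
position: [0.4985, -0.0145, 0.084]
tool_rot: [-2.466, 1.57, 2.239]
force: [-0.9, 6.4, -5.9]
grip_width: 0.0094
clock: 19.65
position: [0.4986, -0.0145, 0.084]
tool_rot: [-2.812, 1.57, 1.963]
force: [0.5, 5.8, -6.3]
grip_width: 0.0094
clock: 20.02
position: [0.4986, -0.0145, 0.084]
tool_rot: [-2.961, 1.57, 1.884]
force: [0.6, 6.4, -6.5]
grip_width: 0.0093
t20.02 p [ 0.4986 -0.0145  0.084 ] tool y yaw 7.6 togo tool mm [ 1.2 -0.   0.5] q [ 0.28  0.59 -0.49  2.03  0.46  0.63 -0.38] F [ 0.6  6.4 -6.5] M [ 1.49 -0.16 -0.05] w 0.0093
```

```bash
for i in 1; do python3 -m pendant '[[0,0,0,-2],[0,0,0,-2],[0,0,0,0]]'; python3 -m pendant '[[0,0,0,-2],[0,0,0,-2],[0,0,0,0]]'; python3 -m pendant '[[0,0,0,-2],[0,0,0,-2],[0,0,0,0]]';  python3 -m pendant '[[0,0,0,-2],[0,0,0,-2],[0,0,0,0]]'; done | grep -E "pos|force";python3 -c "
from h import *
togo([.4987,-.015,.0828])"
```

```text
position: [0.4986, -0.0145, 0.084]
force: [0.6, 5.7, -6.4]
position: [0.4987, -0.0145, 0.084]
force: [0.7, 6.1, -6.5]
position: [0.4987, -0.0145, 0.084]
force: [0.5, 6.3, -6.3]
position: [0.4987, -0.0145, 0.084]
force: [1.1, 4.5, -5.5]
t21.52 p [ 0.4987 -0.0145  0.084 ] tool y yaw 23.6 togo tool mm [ 1.2 -0.2  0.4] q [ 0.33  0.6  -0.56  2.02  0.52  0.66 -0.16] F [ 1.1  4.5 -5.5] M [ 1.38 -0.22 -0.04] w 0.0094
```

```bash
for i in 1; do python3 -m pendant '[[0,0,0,-2],[0,0,0,-2],[0,0,0,0]]'; python3 -m pendant '[[0,0,0,-2],[0,0,0,-2],[0,0,0,0]]'; python3 -m pendant '[[0,0,0,-2],[0,0,0,-2],[0,0,0,0]]';  done | grep -E "pos|force";python3 -c "
from h import *
togo([.4987,-.015,.0828])"
```

```text
position: [0.4987, -0.0146, 0.0841]
force: [0.6, 5.1, -6.1]
position: [0.4987, -0.0145, 0.0841]
force: [1.2, 5.4, -5.8]
position: [0.4988, -0.0146, 0.0841]
force: [1.3, 4.9, -4.8]
t22.65 p [ 0.4988 -0.0146  0.0841] tool y yaw 35.6 togo tool mm [ 1.3 -0.3  0.3] q [ 0.37  0.62 -0.61  2.02  0.56  0.67  0.01] F [ 1.3  4.9 -4.8] M [ 1.34 -0.14 -0.02] w 0.0096
```

```bash
for i in 1; do python3 -m pendant '[[-0.2,0,0,-1.5],[0,0,0,-1.5],[0,0,0,0]]'; python3 -m pendant '[[0,0,0,-2],[0,0,0,-2],[0,0,0,0]]'; python3 -m pendant '[[0,0,0,-2],[0,0,0,-2],[0,0,0,0]]';  done | grep -E "pos|force";python3 -c "
from h import *
togo([.4987,-.015,.0828])"
```

```text
position: [0.4988, -0.0145, 0.0843]
force: [1.9, 5.7, -5.1]
position: [0.4989, -0.0146, 0.0843]
force: [0.8, 4.8, -5.4]
position: [0.4989, -0.0145, 0.0843]
force: [1.4, 5.5, -4.5]
t23.77 p [ 0.4989 -0.0145  0.0843] tool y yaw 46.6 togo tool mm [ 1.5 -0.4  0.2] q [ 0.4   0.63 -0.66  2.02  0.6   0.69  0.17] F [ 1.4  5.5 -4.5] M [ 1.3  -0.27  0.04] w 0.0095
```

```bash
for i in 1; do python3 -m pendant '[[-0.4,0,0,0],[0,0,0,0]]';  python3 -m pendant '[[-0.4,0,0,0],[0,0,0,0]]';  done | grep -E "pos|force"
```

```text
position: [0.4988, -0.0146, 0.0848]
force: [1.0, 5.3, -4.0]
position: [0.4988, -0.0146, 0.0852]
force: [0.6, 5.0, -4.2]
```

```bash
for i in 1; do python3 -m pendant '[[-0.5,0,0,0],[-0.5,0,0,0],[0,0,0,0]]';  done | grep -E "pos|force"; python3 -c "
from h import *
w=grab_frame('wrist');cv2.imwrite('pics/w4.png',cv2.cvtColor(w['img'],cv2.COLOR_RGB2BGR))"
```

```text
position: [0.4988, -0.0146, 0.0862]
force: [0.7, 4.8, -3.1]
```

View pics/w4.png

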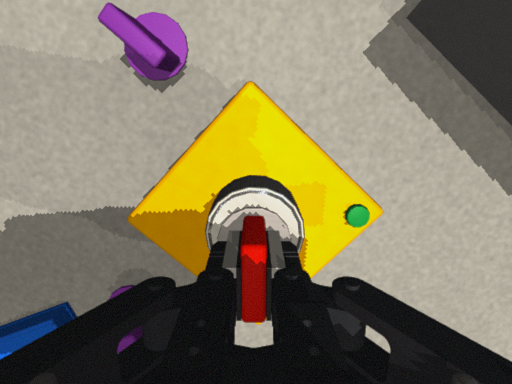

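```bash
for i in 1; do python3 -m pendant '[[-1,0,0,0],[-1,0,0,0],[-1,0,0,0],[0,0,0,0]]'; python3 -m pendant '[[-1,0,0,0],[-1,0,0,0],[-1,0,0,0],[0,0,0,0]]';  done | grep -E "pos|force"; python3 -c "
from h import *
w=grab_frame('wrist');crop(w,'w5.png',180,160,330,340,4);s=grab_frame('side');crop(s,'s5.png',240,170,340,260,6)"
```

```text
position: [0.4988, -0.0148, 0.0893]
force: [0.4, 5.0, -1.1]
position: [0.4987, -0.0152, 0.0923]
force: [0.3, 0.3, -1.8]
```

View pics/w5.png

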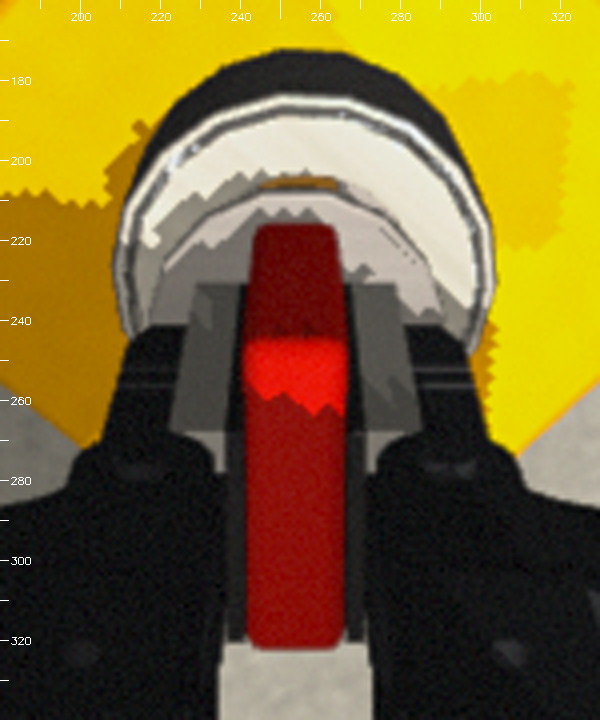

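View pics/s5.png

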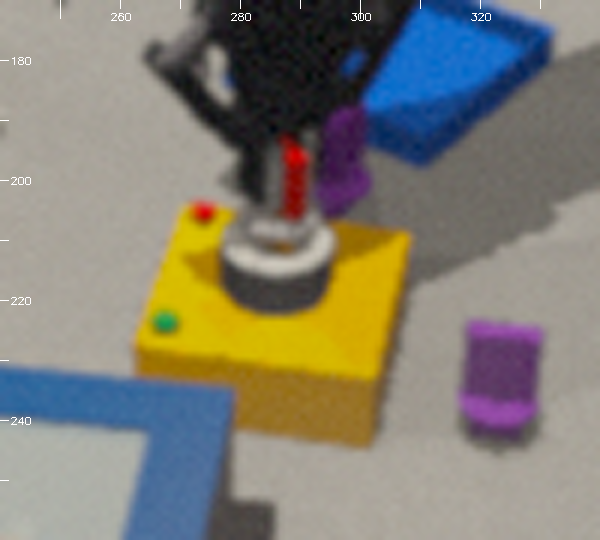

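```bash
for i in 1; do python3 -m pendant '[[-2,0,0,0],[-2,0,0,0],[-2,0,0,0],[-2,0,0,0],[-2,0,0,0]]'; python3 -m pendant '[[-3,0,0,0],[-4,0,0,0],[-10,0,0,0],[-20,0,0,0],[-20,0,0,0],[-15,0,0,0],[0,0,0,0]]';  done | grep -E "pos|force"; python3 -c "
from h import *
togo([.497,-.266,.17]);s=grab_frame('side');crop(s,'s6.png',240,130,340,260,5)"
```

```text
position: [0.4987, -0.0148, 0.1024]
force: [-0.8, -0.3, -1.2]
position: [0.4992, -0.015, 0.1751]
force: [-0.5, -0.2, 0.1]
t27.30 p [ 0.4992 -0.015   0.1751] tool y yaw 46.4 togo tool mm [   5.2 -183.4  171.4] q [ 0.49  0.49 -0.77  1.95  0.45  0.87  0.3 ] F [-0.5 -0.2  0.1] M [-0.01 -0.03 -0.04] w 0.0095
```

View pics/s6.png

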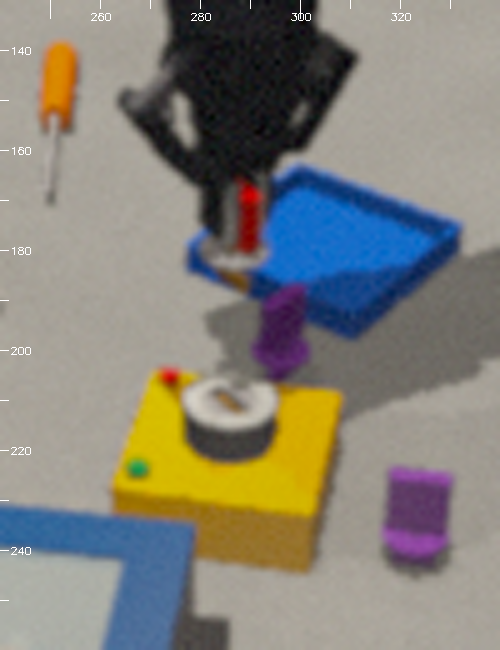

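```bash
python3 -m pendant '[[0,-20,18,0],[0,-33,31,0],[0,-33,31,0],[0,-33,31,0],[0,-33,31,0],[0,-21,20,0],[0,-10,9,0],[0,0,0,0]]'|grep pos; python3 -c "
from h import *
togo([.497,-.266,.05]);s=grab_frame('side');crop(s,'s7.png',240,100,360,260,4)
w=grab_frame('wrist');cv2.imwrite('pics/w7.png',cv2.cvtColor(w['img'],cv2.COLOR_RGB2BGR))"
```

```text
position: [0.4963, -0.2651, 0.1736]
t28.35 p [ 0.4963 -0.2651  0.1736] tool y yaw 46.4 togo tool mm [123.6  -0.2   1.2] q [ 0.89  0.58 -0.72  1.8   0.46  0.94  0.79] F [-0.1  0.3 -0.8] M [ 0.    0.01 -0.05] w 0.0096
```

View pics/w7.png

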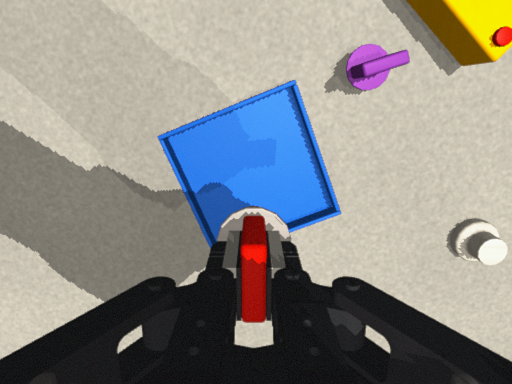

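```bash
python3 -m pendant '[[25,0,1,0],[35,0,0,0],[35,0,0,0],[20,0,0,0],[8,0,0,0],[4,0,0,0],[2,0,0,0],[2,0,0,0],[2,0,0,0],[0,0,0,0]]'|grep -E "pos|force"; python3 -m pendant '[[1,0,0,0],[1,0,0,0],[0,0,0,0]]'|grep -E "pos|force"
```

```text
position: [0.4972, -0.266, 0.0412]
force: [0.1, 0.8, -1.3]
position: [0.4972, -0.2659, 0.0391]
force: [-0.2, -0.0, -0.4]
```

```bash
for i in 1; do python3 -m pendant '[[1,0,0,0],[1,0,0,0],[0,0,0,0]]'; python3 -m pendant '[[0.8,0,0,0],[0,0,0,0]]';python3 -m pendant '[[0.5,0,0,0],[0,0,0,0]]';done|grep -E "pos|force"
```

```text
position: [0.4972, -0.2659, 0.0371]
force: [0.3, -1.9, -0.7]
position: [0.4972, -0.266, 0.0363]
force: [-0.1, -0.0, -0.4]
position: [0.4972, -0.2659, 0.0359]
force: [-1.0, 0.8, -0.7]
```

```bash
for i in 1; do python3 -m pendant '[[0.5,0,0,0],[0,0,0,0]]'; python3 -m pendant '[[0.5,0,0,0],[0,0,0,0]]';python3 -m pendant '[[0.5,0,0,0],[0,0,0,0]]';done|grep -E "pos|force"
```

```text
position: [0.4972, -0.2659, 0.0354]
force: [0.2, -0.6, -1.0]
position: [0.4972, -0.2659, 0.0348]
force: [-0.4, -0.1, -0.8]
position: [0.4973, -0.266, 0.0345]
force: [-0.6, -0.8, 1.7]
```

```bash
python3 -m pendant '[[0.2,0,0,0],[0,0,0,0]]'|grep -E "pos|force";python3 -m pendant '[[0,0,0,0],[0,0,0,0],[0,0,0,0]]' -0.7 20; python3 -m pendant '[[0,0,0,0],[0,0,0,0],[0,0,0,0]]' -0.4; python3 -m pendant '[[0,0,0,0],[0,0,0,0],[0,0,0,0]]' 0.5;python3 -c "
from h import *
w=grab_frame('wrist');cv2.imwrite('pics/w8.png',cv2.cvtColor(w['img'],cv2.COLOR_RGB2BGR))"
```

```text
position: [0.4974, -0.266, 0.0344]
force: [-0.4, 0.6, 5.8]
clock: 32.33
position: [0.4972, -0.266, 0.0341]
tool_rot: [2.94, 1.571, 2.18]
force: [-0.3, -0.6, 0.0]
grip_width: 0.0128
clock: 32.7
position: [0.4973, -0.266, 0.0342]
tool_rot: [1.139, 1.571, 0.378]
force: [1.1, -0.5, 0.1]
grip_width: 0.0257
clock: 33.08
position: [0.4973, -0.266, 0.0342]
tool_rot: [-1.479, 1.571, -2.239]
force: [-0.8, -0.5, 0.4]
grip_width: 0.0641
```

View pics/w8.png

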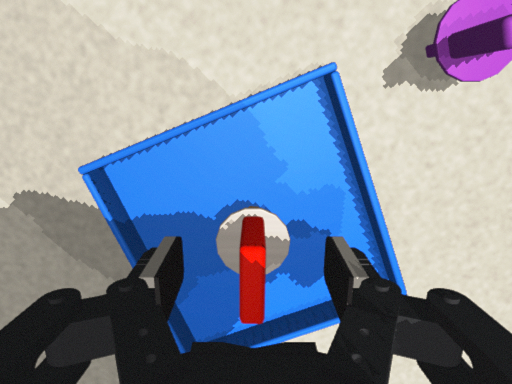

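```bash
python3 -m pendant '[[-5,0,0,0],[-15,0,0,0],[-30,0,0,0],[-40,0,0,0],[-40,0,0,0],[-40,0,0,0],[0,-40,40,0],[0,-40,40,0],[0,0,0,0]]' 1;python3 -c "
from h import *
t=grab_frame('top');cv2.imwrite('pics/t9.png',cv2.cvtColor(t['img'],cv2.COLOR_RGB2BGR))
s=grab_frame('side');cv2.imwrite('pics/s9.png',cv2.cvtColor(s['img'],cv2.COLOR_RGB2BGR))"
```

```text
clock: 34.25
position: [0.4988, -0.3833, 0.2046]
tool_rot: [-0.833, 1.57, -1.599]
force: [-1.0, 0.9, -0.3]
grip_width: 0.0857
```

View pics/t9.png

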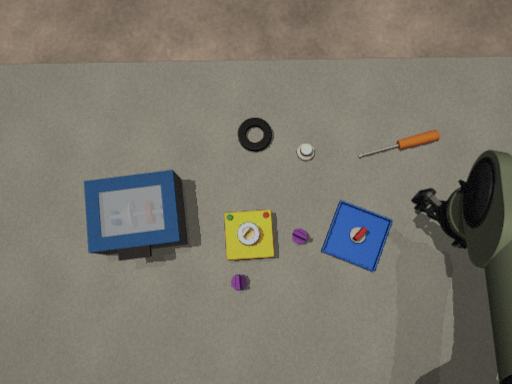

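View pics/s9.png

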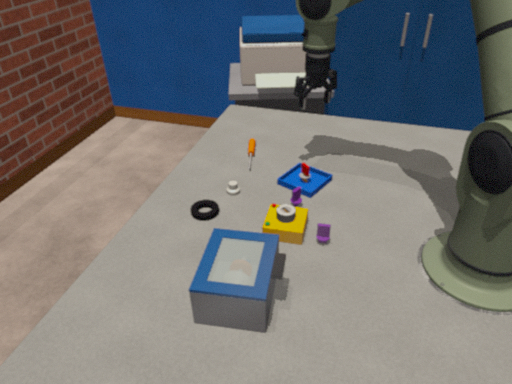

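```bash
python3 -c "
from workcell import job_done
print(job_done())"
```

```text
the job is handed in; nothing more can be done
None
```

The job is handed in at about 34 s on the robot clock. The hood is shut, the guard key has been turned to its stop and drawn out, and the key is standing in the blue tray.

- **Hood:** I lowered it slowly with closed fingers from an estimated 1.2 rad until the fingertip sat at 108 mm, the height of the shut outer face. The last millimetre of pushing gave about 53 N at the fingertip, more than I meant, and I backed off straight away. It still looked shut in the final pictures.
- **Turning the key:** I turned the red key about 105° clockwise. The twist rose from about 0.05 to 0.40 N m and levelled off, which I took as the stop plus play. A side force of about 5–6 N sat on the tool throughout the turn, and a small correction did not remove it.
- **Finding the release:** I turned it back in small steps with a light pull of 4–6 N. It came free about 47° clockwise of its start and rose with falling force.
- **Last checks:** the top and side pictures show the key upright in the middle of the tray and the gripper clear of everything. The ring, adaptor, screwdriver and both purple look-alikes were where they started.

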